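# Try the biscuit press plungers and reject the one that binds

### The job

Try the three biscuit presses on the counter: push each plunger gently straight down, never harder than 20 N. Two run freely, push those fully home and leave their presses standing where they are; the third goes stiff about half way, so stop there, leave its plunger part-way down, and set that press gently down upright in the steel tray. Leave the other things on the counter alone.

Things in the scene. Friction and masses are not known exactly. Their poses are not given: they have to be found in the camera images.
- press_a: one of three identical-looking presses: upright metal barrel 48 mm across on a foot disc 60 mm across, 6 mm thick; flat cap top 100 mm above the underside; 0.3 to 0.5 kg, grip across the barrel from above. Origin: centre of underside, z up. Its plunger has an even friction of about 4 N and stays where left; any one of the three binds, stiffening 13 to 18 mm below fully out by 2.5 N per mm.
- press_a_plunger: plunger of press_a: flat wooden knob 32 mm across, 8 mm thick, on a 10 mm rod from the cap's middle. Origin: centre of knob top, 143 mm above the underside fully out (starts 0 to 6 mm lower), 112 to 115 mm when home. A free one meets its springy end stop (2.5 N per mm, solid after 5 mm) 28 mm below fully out. Let go, it springs back 1 to 3 mm and stays.
- press_b: one of three identical-looking presses: upright metal barrel 48 mm across on a foot disc 60 mm across, 6 mm thick; flat cap top 100 mm above the underside; 0.3 to 0.5 kg, grip across the barrel from above. Origin: centre of underside, z up. Its plunger has an even friction of about 4 N and stays where left; any one of the three binds, stiffening 13 to 18 mm below fully out by 2.5 N per mm.
- press_b_plunger: plunger of press_b: flat wooden knob 32 mm across, 8 mm thick, on a 10 mm rod from the cap's middle. Origin: centre of knob top, 143 mm above the underside fully out (starts 0 to 6 mm lower), 112 to 115 mm when home. A free one meets its springy end stop (2.5 N per mm, solid after 5 mm) 28 mm below fully out. Let go, it springs back 1 to 3 mm and stays.
- press_c: one of three identical-looking presses: upright metal barrel 48 mm across on a foot disc 60 mm across, 6 mm thick; flat cap top 100 mm above the underside; 0.3 to 0.5 kg, grip across the barrel from above. Origin: centre of underside, z up. Its plunger has an even friction of about 4 N and stays where left; any one of the three binds, stiffening 13 to 18 mm below fully out by 2.5 N per mm.
- press_c_plunger: plunger of press_c: flat wooden knob 32 mm across, 8 mm thick, on a 10 mm rod from the cap's middle. Origin: centre of knob top, 143 mm above the underside fully out (starts 0 to 6 mm lower), 112 to 115 mm when home. A free one meets its springy end stop (2.5 N per mm, solid after 5 mm) 28 mm below fully out. Let go, it springs back 1 to 3 mm and stays.
- tray: low open square steel tray fixed to the counter, 122 x 122 mm outside, walls 3 mm thick and 18 mm high, inner floor 3 mm above the counter. Origin: centre of its underside; x and y along its sides.
- egg_timer: bystander: egg timer with dark wooden ends, 54 mm across, 110 mm tall; origin centre of underside
- mustard_pot: bystander: lidded stoneware pot, 64 mm across, 80 mm tall; origin centre of underside
- pepper_shaker: bystander: tin pepper shaker with domed top, 46 mm across, 82 mm tall; origin centre of underside
- biscuit_ring: bystander: open tin ring, 74 mm across, 23 mm tall; origin centre of underside

How it is judged:
By the outcome, as a careful person would: the job done as asked, in the order asked, and still so for the second after the job is handed in, with the robot touching nothing.
It also fails if it takes over 72 s, if anything falls off the work surface, if the arm or the gripper's body presses on something with over 40 N, if the wrist force passes 120 N, or if a joint passes its speed limit or range.

### The arm

A 6-joint arm with a two-finger parallel gripper is mounted at the origin on a cart in front of the work surface, level with it; the furniture and walls round the work are solid. World frame = base frame: x ahead of the robot, y to its left, z up, the work surface at z = 0. Lengths are in m, angles in rad, forces in N, time in s.
With the tool pointing down it reaches from about 0.4 to 0.825 m from the base axis. Payload 7 kg.
Tool frame: the origin (TCP) lies midway between the tips of the shut fingers; the grasp point (between the pads) lies 19 mm behind it; z points along the fingers, y is the line along which they close (so a half turn about z gives the same grasp; the last joint's range is limited). The gripper opens to 88 mm and grips with 3 to 60 N. Pads are 19 mm wide; open, the fingers measure 130 mm over their backs; the gripper's body (78 mm by 193 mm) begins 47 mm behind the grasp point.
Start: joints at [-0.977, 0.359, 0.012, 0, -1.224, -0.288], TCP at [0.203, -0.644, 0.227] pointing down, gripper open.
Joint ranges: [-3.07, 3.07], [-1.43, 2.12], [-1.02, 1.25], [-3.03, 1.67], [-3.05, -0], [-3.03, 3.03]. Speed limits (rad/s): [2.39, 2.39, 3.01, 3.14, 3.14, 3.14].

### API

Orientations are given as a unit quaternion [w, x, y, z].
In Python, from rig import * gives the robot as it stands. The module is installed in compiled form; this text tells all that it offers.
- The arm moves only by the shell command python3 -m inch 'ROWS' [FORCE]. ROWS is JSON, a list of rows, each an object of numbers: "x", "y", "z": the shift along the tool's x, y, z in m; "rx", "ry", "rz": the turn, a rotation vector about the tool's x, y, z in degrees; "hand": the finger opening in m, from 0 to 0.0876. A call has 1 to 20 rows; each row is the pose to reach, as a shift and turn from the pose commanded when the call began, along the tool's axes at that moment; what a row does not reach only later rows make up. A row lasts 1/10 s, in which the tool goes at most 50 mm and 8.59 degrees, less where a joint would pass 70% of its speed; a pose out of reach is approached as far as the arm can. A call with a gripper value outside its range is refused whole. The fingers move at their own pace and stop on an object; FORCE is the grip in N (left out, the last holds). Time passes only in rows, so rows that repeat a pose let the fingers close. It gives the time, the measured TCP pose, the force, the opening and the grip force at its end, in the units of the state.
- state(): the state, without advancing time (a new reading comes with each control period).
- grab_frame(name): name is "scene" or "top"; returns a dict with "frame" (384x512x3 uint8, red, green, blue), "camera_matrix" (3x3 intrinsics, pixels), "eye" and "rotation" of the camera in the world. Camera axes: x right, y up, looking along -z (the intrinsics and any distortion apply to the point x, -y, -z); pixel columns grow to the right and rows downward; lengths in m; the calibration is good to about 2 mm. A picture is of the moment at which its call begins. There is no depth.
- hand_in(): hands the job in; it is judged then, once.
The state is a dict: "t": time; "q": joint angles; "dq": joint speeds; "joint_torque": joint torques, N m; "tcp_pos": TCP position; "tool_rot": TCP orientation; "ft_force": force on the tool from outside, world axes, zero at the start; "torque": the same for the moment, N m; "gripper_width": opening from 0.0 (shut) to 1.0 (fully open); "gripper_force": force on a finger pad.
Only numpy, scipy, OpenCV 4.12 (cv2) and the standard library are available. Lean on these libraries where they do the work, as an engineer would, in place of code of your own. Each camera call takes 0.05 s, during which the arm holds its last target. There are 200 camera calls.

## Working session

There is one attempt and no reset: what is moved stays moved. The work goes in short steps, Python scripts to look and compute and a shell command to move; the robot and the scene stay as the last step left them, time stands still between calls to the robot, and variables do not carry over. Pictures are saved under pics/ and viewed, at most 10 in all, crops included, and the job is handed in when it is done.

```bash
mkdir -p pics
python3 - <<'E'
from rig import *
import cv2
for n in ("scene","top"):
    g=grab_frame(n); cv2.imwrite(f"pics/{n}0.png",g["frame"][:,:,::-1]); print(n,g["camera_matrix"],g["eye"],g["rotation"],[k for k in g])
s=state(); print(s)
E
```

```text
scene [[443.07650333   0.         258.05865204]
 [  0.         443.07650333 191.65586355]
 [  0.           0.           1.        ]] [-0.03525411 -1.15712653  1.01869281] [ 0.86576861  0.45593465 -0.10606273 -0.17697178] ['frame', 'camera_matrix', 'eye', 'rotation']
top [[421.88297337   0.         256.23050331]
 [  0.         421.88297337 179.62476098]
 [  0.           0.           1.        ]] [0.31004464 0.02435487 1.32730483] [-0.69901303 -0.05645426  0.05005965  0.71111725] ['frame', 'camera_matrix', 'eye', 'rotation']
{'t': 0.1, 'q': array([-9.76885603e-01,  3.59343730e-01,  1.11547824e-02, -3.09394089e-04,
       -1.22410134e+00, -2.88087493e-01]), 'dq': array([ 0.00017599, -0.00097733,  0.00037612,  0.00105486,  0.0006794 ,
        0.0003527 ]), 'joint_torque': array([-9.58398268e-04, -5.84160340e+01,  2.93752205e+01,  7.01545671e+00,
        1.02947128e-02, -5.56942882e-05]), 'tcp_pos': array([ 0.20306291, -0.64327383,  0.22569968]), 'tool_rot': array([-1.87305156e-04, -1.52264313e-01,  9.88339516e-01,  7.37596985e-04]), 'ft_force': array([-0.43258735, -1.32548643, -0.66851132]), 'torque': array([-0.04708911, -0.0289673 ,  0.01996769]), 'gripper_force': 0.0, 'gripper_width': 0.9975886485810821}
```

View pics/scene0.png

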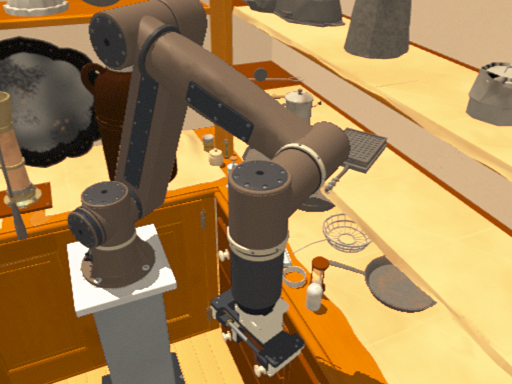

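View pics/top0.png

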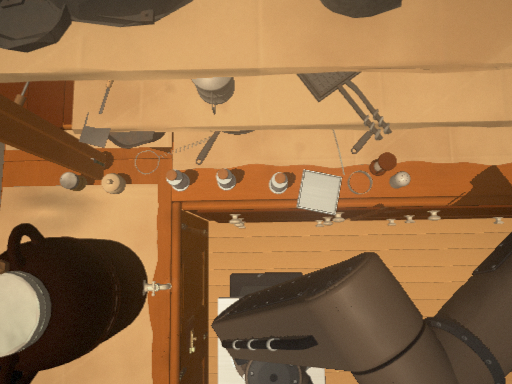

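```bash
cat > h.py <<'E'
import numpy as np, cv2
from scipy.spatial.transform import Rotation as R
def rot(q): return R.from_quat([q[1],q[2],q[3],q[0]]).as_matrix()
def ray(g,u,v):
    p=np.linalg.inv(g["camera_matrix"])@[u,v,1]; return rot(g["rotation"])@(p*[1,-1,-1])
def onz(g,u,v,z):
    d=ray(g,u,v); e=np.array(g["eye"]); return e+d*(z-e[2])/d[2]
def proj(g,P):
    c=rot(g["rotation"]).T@(np.array(P)-g["eye"]); k=g["camera_matrix"]@(c*[1,-1,-1]); return k[:2]/k[2]
E
python3 - <<'E'
from rig import *
from h import *
g=grab_frame("top"); f=g["frame"][:,:,::-1]
cv2.imwrite("pics/topz.png",cv2.resize(f[150:225,150:350],None,fx=4,fy=4,interpolation=cv2.INTER_CUBIC))
print([onz(g,u,v,z).round(3) for u,v,z in [(172,176,.14),(225,176,.14),(279,180,.14),(319,192,.018),(360,182,.02),(382,163,.1),(401,180,.08),(70,181,.08),(113,183,.08),(250,207,0),(250,72,0.3)]])
E
```

```text
[array([0.505, 0.274, 0.14 ]), array([0.503, 0.123, 0.14 ]), array([ 0.488, -0.031,  0.14 ]), array([ 0.466, -0.161,  0.018]), array([ 0.495, -0.289,  0.02 ]), array([ 0.54 , -0.338,  0.1  ]), array([ 0.491, -0.397,  0.08 ]), array([0.506, 0.593, 0.08 ]), array([0.497, 0.464, 0.08 ]), array([0.425, 0.056, 0.   ]), array([0.745, 0.044, 0.3  ])]
```

View pics/topz.png

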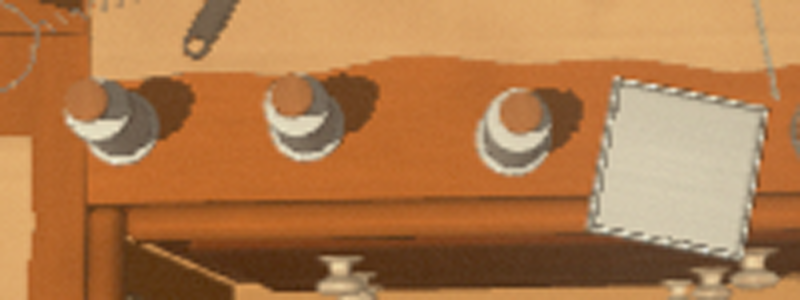

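The crop shows the three knobs at about full-frame pixels (171,175), (223,174), (280.5,177.5). The tray is centred near (320,192) and slightly rotated. Next I'll get precise centres and locate the shelf edges.

Run:
```python
from rig import *
from h import *
g=grab_frame("top"); s=grab_frame("scene")
f=g["frame"]; hsv=cv2.cvtColor(f,cv2.COLOR_RGB2HSV)
for (u,v) in [(171,175),(223,174),(280,177)]:
    print(hsv[v,u], hsv[v+12,u-14], hsv[v+8,u+5])
def plane(a,b): return np.cross(ray(g,*a),ray(g,*b))
for nm,a,b,ps in [("lower",(300,128),(512,123),[(400,237),(480,297)]),("upper",(100,78),(512,67),[(300,48),(440,132)])]:
    n=plane(a,b)
    for p in ps:
        d=ray(s,*p); e=np.array(s["eye"]); t=n@(np.array(g["eye"])-e)/(n@d); print(nm,e+t*d)
# tray corners, rim z=.018
c=[onz(g,150+x/4,150+y/4,.018) for x,y in [(615,78),(768,108),(743,260),(588,228)]]
print(np.round(c,3),np.mean(c,0), np.degrees(np.arctan2(*(c[0]-c[3])[[1,0]])))
# knob masks
h=hsv.astype(int)
for (u,v) in [(171,175),(223,174),(280,177)]:
    w=f[v-12:v+13,u-12:u+13].astype(int); m=np.abs(w-f[v,u].astype(int)).sum(2)<40
    nn,l,st,ce=cv2.connectedComponentsWithStats(m.astype(np.uint8)); k=l[12,12]
    print(f[v,u],f[v+12,u-14],st[k],ce[k]+[u-12,v-12],onz(g,*(ce[k]+[u-12,v-12]),.140))
```

```text
[ 13 160 186] [ 15 139 209] [ 24  43 225]
[ 13 164 182] [ 13 193 193] [ 20  51 179]
[ 13 161 181] [ 12 192 191] [ 20  49 156]
lower [ 0.57343362 -0.59507743  0.38769358]
lower [ 0.56454878 -0.81801229  0.42383584]
upper [ 0.59335812 -0.04630494  0.65192953]
upper [ 0.60076721 -0.59950972  0.64396596]
[[ 0.539 -0.115  0.018]
 [ 0.513 -0.234  0.018]
 [ 0.394 -0.21   0.018]
 [ 0.421 -0.091  0.018]] [ 0.46648888 -0.16252455  0.018     ] -11.921977853511331
[186 120  69] [209 152  95] [ 6  0 11 17 87] [170.57471264 173.64367816] [0.51221265 0.27820928 0.14      ]
[182 116  65] [193 108  47] [  0   6  17  19 162] [218.09876543 174.5       ] [0.50727245 0.14223531 0.14      ]
[181 117  67] [191 106  47] [  0   0  25  18 279] [278.47311828 171.96774194] [ 0.51147654 -0.03017766  0.14      ]
```

Run:
```python
from rig import *
from h import *
g=grab_frame("top"); s=grab_frame("scene")
f=cv2.resize(g["frame"],None,fx=4,fy=4,interpolation=cv2.INTER_CUBIC); hsv=cv2.cvtColor(f,cv2.COLOR_RGB2HSV)
m=cv2.inRange(hsv,(8,125,150),(17,176,200))
m=cv2.morphologyEx(m,cv2.MORPH_OPEN,np.ones((9,9)))
cs,_=cv2.findContours(m,cv2.RETR_EXTERNAL,cv2.CHAIN_APPROX_NONE)
for c in cs:
    (x,y),r=cv2.minEnclosingCircle(c); M=cv2.moments(c)
    if 12<r<35 and 640<y<800 and 600<x<1250:
        u,v=M["m10"]/M["m00"],M["m01"]/M["m00"]
        print((x/4,y/4,r/4),(u/4-.4,v/4-.4),onz(g,u/4-.4,v/4-.4,.14).round(4))
st=state(); Rm=rot(st["tool_rot"]); print(Rm.round(3))
for P in [[.49,-.033,.2]]: print(Rm.T@(np.array(P)-st["tcp_pos"]))
```

```text
(280.0682067871094, 177.99203491210938, 5.219902038574219) (279.70376976084316, 177.62347655722198) [ 0.4951 -0.0333  0.14  ]
(171.18833923339844, 174.87167358398438, 5.289982318878174) (170.86637824474658, 174.42282653481664) [0.5099 0.2773 0.14  ]
(222.375, 173.625, 5.5368332862854) (222.31148913190222, 173.09726609963548) [0.5111 0.1302 0.14  ]
[[-0.954 -0.301 -0.   ]
 [-0.301  0.954  0.   ]
 [ 0.     0.    -1.   ]]
[-0.45734207  0.4958664   0.02651295]
```

```bash
R='{"x":-0.41,"y":0.511,"z":0.025,"rz":17.5,"hand":0}'; python3 -m inch '[{"x":-0.41,"y":0.511,"z":0.025,"rz":17.5,"hand":0},{"x":-0.41,"y":0.511,"z":0.025,"rz":17.5,"hand":0},{"x":-0.41,"y":0.511,"z":0.025,"rz":17.5,"hand":0},{"x":-0.41,"y":0.511,"z":0.025,"rz":17.5,"hand":0},{"x":-0.41,"y":0.511,"z":0.025,"rz":17.5,"hand":0},{"x":-0.41,"y":0.511,"z":0.025,"rz":17.5,"hand":0},{"x":-0.41,"y":0.511,"z":0.025,"rz":17.5,"hand":0},{"x":-0.41,"y":0.511,"z":0.025,"rz":17.5,"hand":0},{"x":-0.41,"y":0.511,"z":0.025,"rz":17.5,"hand":0},{"x":-0.41,"y":0.511,"z":0.025,"rz":17.5,"hand":0},{"x":-0.41,"y":0.511,"z":0.025,"rz":17.5,"hand":0},{"x":-0.41,"y":0.511,"z":0.025,"rz":17.5,"hand":0},{"x":-0.41,"y":0.511,"z":0.025,"rz":17.5,"hand":0},{"x":-0.41,"y":0.511,"z":0.025,"rz":17.5,"hand":0},{"x":-0.41,"y":0.511,"z":0.025,"rz":17.5,"hand":0},{"x":-0.41,"y":0.511,"z":0.025,"rz":17.5,"hand":0}]'
python3 - <<'E'
from rig import *
import cv2,numpy as np
a=grab_frame("scene")["frame"]; b=grab_frame("top")["frame"]
cv2.imwrite("pics/s1.png",a[:,:,::-1]); cv2.imwrite("pics/t1.png",b[:,:,::-1])
s=state(); print(s["tool_rot"],s["q"])
E
```

```text
[-3.34343148e-05 -1.52294389e-01  9.88335171e-01  8.68423432e-05] [-9.76907421e-01  3.58706885e-01  1.18098758e-02 -1.45297874e-05
 -1.22408493e+00 -2.88105308e-01]invalid input
```

View pics/s1.png

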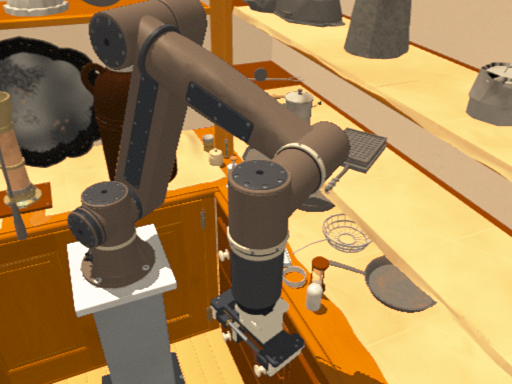

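View pics/t1.png

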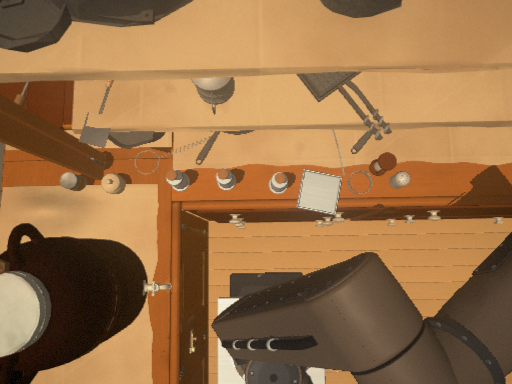

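The arm did not move: the images are the same as before and the call was refused. I'll test with a single small row.

```bash
python3 -m inch '[{"x":-0.05,"y":0.05,"z":0.0,"rx":0,"ry":0,"rz":3,"hand":0.0}]'; echo; python3 -m inch '[{"x":-0.05,"y":0.05,"z":0.005,"rz":3}]'; echo;  python3 -m inch '[{"x":-0.05,"y":0.05,"hand":0.001}]' 20
```

```text
t: 0.55
tcp_pos: [0.2247, -0.6017, 0.225]
tool_rot: [-0.001, -0.124, 0.992, 0.0]
ft_force: [2.2, 0.2, -0.5]
gripper_width: 0.958
gripper_force: 0.0

invalid input
invalid input
```

```bash
python3 -m inch '[{"x":-0.348,"y":0.495,"z":0.025,"rx":0,"ry":0,"rz":14.4,"hand":0},{"x":-0.348,"y":0.495,"z":0.025,"rx":0,"ry":0,"rz":14.4,"hand":0},{"x":-0.348,"y":0.495,"z":0.025,"rx":0,"ry":0,"rz":14.4,"hand":0},{"x":-0.348,"y":0.495,"z":0.025,"rx":0,"ry":0,"rz":14.4,"hand":0},{"x":-0.348,"y":0.495,"z":0.025,"rx":0,"ry":0,"rz":14.4,"hand":0},{"x":-0.348,"y":0.495,"z":0.025,"rx":0,"ry":0,"rz":14.4,"hand":0},{"x":-0.348,"y":0.495,"z":0.025,"rx":0,"ry":0,"rz":14.4,"hand":0},{"x":-0.348,"y":0.495,"z":0.025,"rx":0,"ry":0,"rz":14.4,"hand":0},{"x":-0.348,"y":0.495,"z":0.025,"rx":0,"ry":0,"rz":14.4,"hand":0},{"x":-0.348,"y":0.495,"z":0.025,"rx":0,"ry":0,"rz":14.4,"hand":0},{"x":-0.348,"y":0.495,"z":0.025,"rx":0,"ry":0,"rz":14.4,"hand":0},{"x":-0.348,"y":0.495,"z":0.025,"rx":0,"ry":0,"rz":14.4,"hand":0},{"x":-0.348,"y":0.495,"z":0.025,"rx":0,"ry":0,"rz":14.4,"hand":0},{"x":-0.348,"y":0.495,"z":0.025,"rx":0,"ry":0,"rz":14.4,"hand":0},{"x":-0.348,"y":0.495,"z":0.025,"rx":0,"ry":0,"rz":14.4,"hand":0},{"x":-0.348,"y":0.495,"z":0.025,"rx":0,"ry":0,"rz":14.4,"hand":0}]'
python3 - <<'E'
from rig import *
import cv2,numpy as np
a=grab_frame("scene")["frame"]; b=grab_frame("top")["frame"]
cv2.imwrite("pics/s2.png",a[:,:,::-1]); cv2.imwrite("pics/t2.png",b[:,:,::-1])
E
```

```text
t: 2.15
tcp_pos: [0.4386, -0.0339, 0.2016]
tool_rot: [-0.0, -0.0, 1.0, 0.0]
ft_force: [-0.2, -0.5, -0.3]
gripper_width: 0.001
gripper_force: 0.0
```

View pics/s2.png

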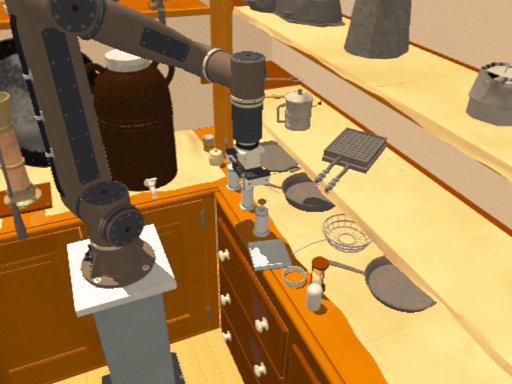

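The arm hangs over the counter with its gripper near (250,165); press C stands at (261,218) and the tray at (270,253). I'll check shelf clearance in one composite crop.

Run:
```python
from h import *
from rig import *
a=cv2.imread("pics/s2.png"); b=cv2.imread("pics/t2.png")
A=cv2.resize(a[40:260,215:395],(396,484),interpolation=cv2.INTER_CUBIC)
B=cv2.resize(b[40:260,170:350],(396,484),interpolation=cv2.INTER_CUBIC)
cv2.imwrite("pics/c2.png",np.hstack([A,B]))
s=grab_frame("scene"); g=grab_frame("top")
for P in [(.573,-.03,.39),(.573,.15,.39),(.573,.3,.39),(.573,-.25,.39),(.573,-.03,.36),(.495,-.033,.14),(.4386,-.034,.2),(.4386,-.034,.4),(.4386,-.034,.5)]:
    u=proj(s,P);w=proj(g,P); print(P,u.round(),(2.2*(u-[215,40])).round(),w.round(),(2.2*(w-[170,40])+[396,0]).round())
```

```text
(0.573, -0.03, 0.39) [286. 130.] [156. 199.] [282. 127.] [643. 192.]
(0.573, 0.15, 0.39) [263. 109.] [105. 151.] [204. 129.] [470. 195.]
(0.573, 0.3, 0.39) [246.  93.] [ 68. 118.] [138. 130.] [327. 198.]
(0.573, -0.25, 0.39) [321. 163.] [233. 270.] [379. 125.] [855. 188.]
(0.573, -0.03, 0.36) [285. 139.] [154. 217.] [282. 131.] [642. 199.]
(0.495, -0.033, 0.14) [262. 200.] [103. 352.] [280. 178.] [637. 303.]
(0.4386, -0.034, 0.2) [247. 189.] [ 70. 328.] [281. 195.] [641. 341.]
(0.4386, -0.034, 0.4) [247. 135.] [ 71. 209.] [286. 185.] [651. 318.]
(0.4386, -0.034, 0.5) [248. 104.] [ 72. 141.] [289. 178.] [658. 303.]
```

View pics/c2.png

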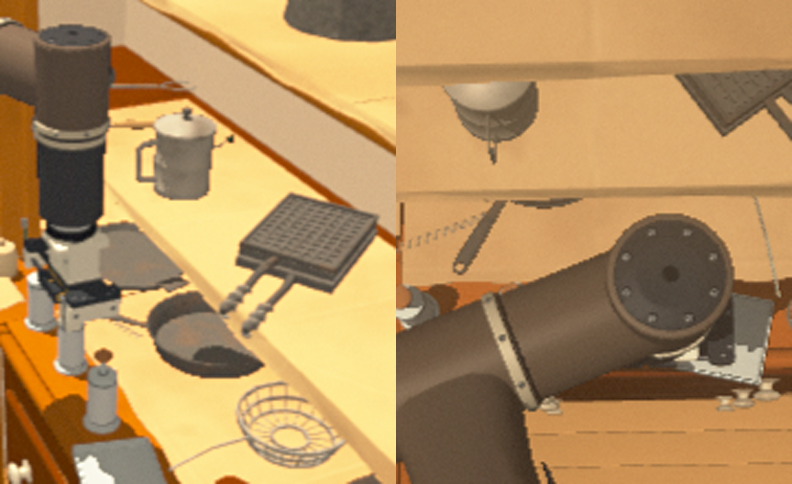

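Shelf edge at x≈0.573, z≈0.39. The wrist radius is about 44 mm, so it clears by roughly 18 mm at x=0.511. Going above knob C.

```bash
python3 -m inch '[{"x":-0.03,"y":0,"z":0,"rx":0,"ry":0,"rz":0,"hand":0},{"x":-0.056,"y":0,"z":0.02,"rx":0,"ry":0,"rz":0,"hand":0},{"x":-0.056,"y":0.001,"z":0.045,"rx":0,"ry":0,"rz":0,"hand":0},{"x":-0.056,"y":0.001,"z":0.05,"rx":0,"ry":0,"rz":0,"hand":0},{"x":-0.056,"y":0.001,"z":0.05,"rx":0,"ry":0,"rz":0,"hand":0},{"x":-0.056,"y":0.001,"z":0.05,"rx":0,"ry":0,"rz":0,"hand":0}]'
python3 - <<'E'
from rig import *
import cv2
b=grab_frame("scene")["frame"][120:260,190:350,::-1]
cv2.imwrite("pics/s3.png",cv2.resize(b,None,fx=4,fy=4,interpolation=cv2.INTER_CUBIC))
E
```

```text
t: 2.95
tcp_pos: [0.4953, -0.032, 0.1527]
tool_rot: [0.001, -0.001, 1.0, -0.0]
ft_force: [1.2, 0.4, 0.3]
gripper_width: 0.005
gripper_force: 0.0
```

View pics/s3.png

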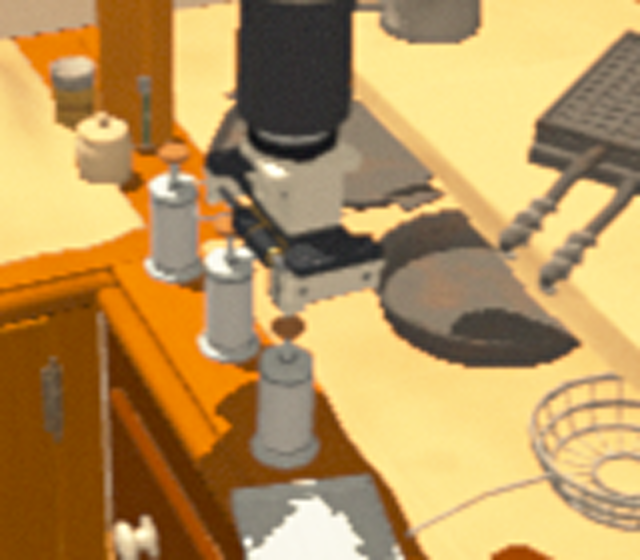

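The fingertips (crop ≈(290,300)) sit right above knob C (288,325). Descending is safe to z≈0.132, because no press stiffens above 0.130.

```bash
python3 -m inch '[{"x":0,"y":0,"z":0.004,"rx":0,"ry":0,"rz":0,"hand":0},{"x":0,"y":0,"z":0.007,"rx":0,"ry":0,"rz":0,"hand":0},{"x":0,"y":0,"z":0.009,"rx":0,"ry":0,"rz":0,"hand":0},{"x":0,"y":0,"z":0.011,"rx":0,"ry":0,"rz":0,"hand":0},{"x":0,"y":0,"z":0.013,"rx":0,"ry":0,"rz":0,"hand":0},{"x":0,"y":0,"z":0.015,"rx":0,"ry":0,"rz":0,"hand":0},{"x":0,"y":0,"z":0.017,"rx":0,"ry":0,"rz":0,"hand":0},{"x":0,"y":0,"z":0.019,"rx":0,"ry":0,"rz":0,"hand":0},{"x":0,"y":0,"z":0.020,"rx":0,"ry":0,"rz":0,"hand":0},{"x":0,"y":0,"z":0.021,"rx":0,"ry":0,"rz":0,"hand":0}]'
python3 -m inch '[{"x":0,"y":0,"z":0.001,"rx":0,"ry":0,"rz":0,"hand":0},{"x":0,"y":0,"z":0.002,"rx":0,"ry":0,"rz":0,"hand":0},{"x":0,"y":0,"z":0.003,"rx":0,"ry":0,"rz":0,"hand":0}]'
```

```text
t: 4.0
tcp_pos: [0.4951, -0.0317, 0.1305]
tool_rot: [0.0, -0.001, 1.0, -0.0]
ft_force: [-0.7, 0.7, 4.1]
gripper_width: 0.005
gripper_force: 1.8
t: 4.3
tcp_pos: [0.4951, -0.0317, 0.1276]
tool_rot: [0.0, -0.001, 1.0, -0.0]
ft_force: [-1.5, 0.3, 5.4]
gripper_width: 0.005
gripper_force: 2.6
```

```bash
for i in 1; do python3 -m inch '[{"x":0,"y":0,"z":0.001,"rx":0,"ry":0,"rz":0,"hand":0},{"x":0,"y":0,"z":0.002,"rx":0,"ry":0,"rz":0,"hand":0}]' | sed -n '2p;4p'; done
python3 -m inch '[{"x":0,"y":0,"z":0.001,"rx":0,"ry":0,"rz":0,"hand":0},{"x":0,"y":0,"z":0.0015,"rx":0,"ry":0,"rz":0,"hand":0}]' | sed -n '2p;4p'
```

```text
tcp_pos: [0.4953, -0.0318, 0.1259]
ft_force: [-2.9, 1.0, 9.2]
tcp_pos: [0.4955, -0.0318, 0.1248]
ft_force: [-3.1, 0.7, 11.7]
```

Press C stiffens at z≈0.1275 by about 2.4 N/mm, so it is the binding one. I'll stop here, lift and go to B.

```bash
python3 -m inch '[{"x":0,"y":0,"z":-0.005,"rx":0,"ry":0,"rz":0,"hand":0},{"x":0,"y":0,"z":-0.036,"rx":0,"ry":0,"rz":0,"hand":0},{"x":-0.008,"y":0.04,"z":-0.04,"rx":0,"ry":0,"rz":0,"hand":0},{"x":-0.012,"y":0.08,"z":-0.04,"rx":0,"ry":0,"rz":0,"hand":0},{"x":-0.016,"y":0.12,"z":-0.04,"rx":0,"ry":0,"rz":0,"hand":0},{"x":-0.016,"y":0.162,"z":-0.04,"rx":0,"ry":0,"rz":0,"hand":0},{"x":-0.016,"y":0.162,"z":-0.035,"rx":0,"ry":0,"rz":0,"hand":0},{"x":-0.016,"y":0.162,"z":-0.03,"rx":0,"ry":0,"rz":0,"hand":0},{"x":-0.016,"y":0.162,"z":-0.028,"rx":0,"ry":0,"rz":0,"hand":0},{"x":-0.016,"y":0.162,"z":-0.028,"rx":0,"ry":0,"rz":0,"hand":0}]'
```

```text
t: 5.7
tcp_pos: [0.5103, 0.1292, 0.1515]
tool_rot: [-0.001, -0.0, 1.0, -0.0]
ft_force: [0.3, -0.9, 0.7]
gripper_width: 0.008
gripper_force: 0.0
```

```bash
python3 -m inch '[{"x":0,"y":0,"z":0.004,"rx":0,"ry":0,"rz":0,"hand":0},{"x":0,"y":0,"z":0.007,"rx":0,"ry":0,"rz":0,"hand":0},{"x":0,"y":0,"z":0.009,"rx":0,"ry":0,"rz":0,"hand":0},{"x":0,"y":0,"z":0.011,"rx":0,"ry":0,"rz":0,"hand":0},{"x":0,"y":0,"z":0.013,"rx":0,"ry":0,"rz":0,"hand":0},{"x":0,"y":0,"z":0.015,"rx":0,"ry":0,"rz":0,"hand":0},{"x":0,"y":0,"z":0.017,"rx":0,"ry":0,"rz":0,"hand":0},{"x":0,"y":0,"z":0.019,"rx":0,"ry":0,"rz":0,"hand":0},{"x":0,"y":0,"z":0.021,"rx":0,"ry":0,"rz":0,"hand":0}]' | sed -n '2p;4p'
python3 -m inch '[{"x":0,"y":0,"z":0.0015,"rx":0,"ry":0,"rz":0,"hand":0},{"x":0,"y":0,"z":0.003,"rx":0,"ry":0,"rz":0,"hand":0},{"x":0,"y":0,"z":0.0045,"rx":0,"ry":0,"rz":0,"hand":0}]'| sed -n '2p;4p'
python3 -m inch '[{"x":0,"y":0,"z":0.001,"rx":0,"ry":0,"rz":0,"hand":0},{"x":0,"y":0,"z":0.002,"rx":0,"ry":0,"rz":0,"hand":0}]'| sed -n '2p;4p'
```

```text
tcp_pos: [0.5108, 0.1303, 0.131]
ft_force: [-0.5, -1.1, 3.9]
tcp_pos: [0.5107, 0.1303, 0.1264]
ft_force: [-1.3, -2.2, 3.8]
tcp_pos: [0.5107, 0.1303, 0.1245]
ft_force: [0.9, -1.8, 4.0]
```

```bash
python3 -m inch '[{"x":0,"y":0,"z":0.0015,"rx":0,"ry":0,"rz":0,"hand":0},{"x":0,"y":0,"z":0.003,"rx":0,"ry":0,"rz":0,"hand":0},{"x":0,"y":0,"z":0.0045,"rx":0,"ry":0,"rz":0,"hand":0},{"x":0,"y":0,"z":0.006,"rx":0,"ry":0,"rz":0,"hand":0},{"x":0,"y":0,"z":0.007,"rx":0,"ry":0,"rz":0,"hand":0},{"x":0,"y":0,"z":0.0085,"rx":0,"ry":0,"rz":0,"hand":0}]'| sed -n '2p;4p'
python3 -m inch '[{"x":0,"y":0,"z":0.001,"rx":0,"ry":0,"rz":0,"hand":0},{"x":0,"y":0,"z":0.002,"rx":0,"ry":0,"rz":0,"hand":0},{"x":0,"y":0,"z":0.002,"rx":0,"ry":0,"rz":0,"hand":0}]'| sed -n '2p;4p'
```

```text
tcp_pos: [0.5107, 0.1303, 0.116]
ft_force: [0.1, -1.8, 4.2]
tcp_pos: [0.5107, 0.1303, 0.114]
ft_force: [0.1, -1.8, 5.2]
```

```bash
python3 -m inch '[{"x":0,"y":0,"z":0.001,"rx":0,"ry":0,"rz":0,"hand":0},{"x":0,"y":0,"z":0.002,"rx":0,"ry":0,"rz":0,"hand":0},{"x":0,"y":0,"z":0.002,"rx":0,"ry":0,"rz":0,"hand":0}]'| sed -n '2p;4p'
python3 -m inch '[{"x":0,"y":0,"z":0.001,"rx":0,"ry":0,"rz":0,"hand":0},{"x":0,"y":0,"z":0.001,"rx":0,"ry":0,"rz":0,"hand":0}]'| sed -n '2p;4p'
```

```text
tcp_pos: [0.5108, 0.1303, 0.1125]
ft_force: [-1.4, -2.1, 8.1]
tcp_pos: [0.5109, 0.1303, 0.1118]
ft_force: [-1.4, -2.3, 9.6]
```

```bash
python3 -m inch '[{"x":0,"y":0,"z":0.001,"rx":0,"ry":0,"rz":0,"hand":0},{"x":0,"y":0,"z":0.0018,"rx":0,"ry":0,"rz":0,"hand":0},{"x":0,"y":0,"z":0.0018,"rx":0,"ry":0,"rz":0,"hand":0}]'| sed -n '2p;4p'
```

```text
tcp_pos: [0.5111, 0.1303, 0.1104]
ft_force: [-4.2, -2.3, 12.3]
```

```bash
python3 -m inch '[{"x":0,"y":0,"z":-0.003,"rx":0,"ry":0,"rz":0,"hand":0},{"x":0,"y":0,"z":-0.03,"rx":0,"ry":0,"rz":0,"hand":0},{"x":0,"y":0,"z":-0.055,"rx":0,"ry":0,"rz":0,"hand":0},{"x":0,"y":0.04,"z":-0.055,"rx":0,"ry":0,"rz":0,"hand":0},{"x":0,"y":0.08,"z":-0.055,"rx":0,"ry":0,"rz":0,"hand":0},{"x":0,"y":0.12,"z":-0.055,"rx":0,"ry":0,"rz":0,"hand":0},{"x":0,"y":0.147,"z":-0.055,"rx":0,"ry":0,"rz":0,"hand":0},{"x":0,"y":0.147,"z":-0.05,"rx":0,"ry":0,"rz":0,"hand":0},{"x":0,"y":0.147,"z":-0.043,"rx":0,"ry":0,"rz":0,"hand":0},{"x":0,"y":0.147,"z":-0.043,"rx":0,"ry":0,"rz":0,"hand":0}]'
python3 - <<'E'
from rig import *
import cv2,numpy as np
b=grab_frame("scene")["frame"][120:260,190:330,::-1]; c=grab_frame("top")["frame"][130:270,140:330,::-1]
b=cv2.resize(b,(420,420),interpolation=cv2.INTER_CUBIC); c=cv2.resize(c,(380,420),interpolation=cv2.INTER_CUBIC)
cv2.imwrite("pics/s4.png",b)
E
```

```text
t: 9.8
tcp_pos: [0.5093, 0.2762, 0.1505]
tool_rot: [-0.001, -0.001, 1.0, -0.001]
ft_force: [0.1, -0.1, 0.4]
gripper_width: 0.002
gripper_force: 0.0
```

View pics/s4.png

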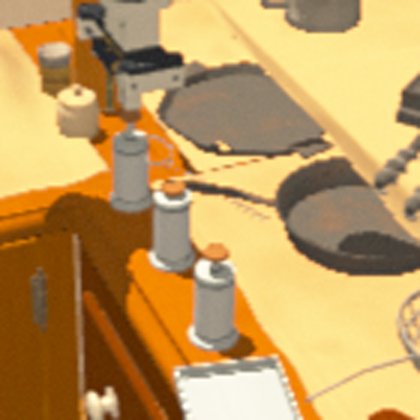

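Image: B's knob is down at the cap (172,190), C's is half way (213,252), and the fingers are right above A at (130,110). Pushing A.

```bash
python3 -m inch '[{"x":0,"y":0,"z":0.004,"rx":0,"ry":0,"rz":0,"hand":0},{"x":0,"y":0,"z":0.007,"rx":0,"ry":0,"rz":0,"hand":0},{"x":0,"y":0,"z":0.009,"rx":0,"ry":0,"rz":0,"hand":0},{"x":0,"y":0,"z":0.011,"rx":0,"ry":0,"rz":0,"hand":0},{"x":0,"y":0,"z":0.013,"rx":0,"ry":0,"rz":0,"hand":0},{"x":0,"y":0,"z":0.015,"rx":0,"ry":0,"rz":0,"hand":0},{"x":0,"y":0,"z":0.017,"rx":0,"ry":0,"rz":0,"hand":0},{"x":0,"y":0,"z":0.0185,"rx":0,"ry":0,"rz":0,"hand":0},{"x":0,"y":0,"z":0.020,"rx":0,"ry":0,"rz":0,"hand":0}]' | sed -n '2p;4p'
python3 -m inch '[{"x":0,"y":0,"z":0.0015,"rx":0,"ry":0,"rz":0,"hand":0},{"x":0,"y":0,"z":0.003,"rx":0,"ry":0,"rz":0,"hand":0},{"x":0,"y":0,"z":0.0045,"rx":0,"ry":0,"rz":0,"hand":0}]'| sed -n '2p;4p'
python3 -m inch '[{"x":0,"y":0,"z":0.001,"rx":0,"ry":0,"rz":0,"hand":0},{"x":0,"y":0,"z":0.002,"rx":0,"ry":0,"rz":0,"hand":0}]'| sed -n '2p;4p'
```

```text
tcp_pos: [0.5105, 0.2773, 0.1323]
ft_force: [0.1, -1.5, 4.4]
tcp_pos: [0.5104, 0.2773, 0.1277]
ft_force: [-0.0, -1.7, 4.1]
tcp_pos: [0.5104, 0.2773, 0.1257]
ft_force: [-0.6, -1.1, 4.0]
```

```bash
python3 -m inch '[{"x":0,"y":0,"z":0.0015,"rx":0,"ry":0,"rz":0,"hand":0},{"x":0,"y":0,"z":0.003,"rx":0,"ry":0,"rz":0,"hand":0},{"x":0,"y":0,"z":0.0045,"rx":0,"ry":0,"rz":0,"hand":0},{"x":0,"y":0,"z":0.006,"rx":0,"ry":0,"rz":0,"hand":0},{"x":0,"y":0,"z":0.0075,"rx":0,"ry":0,"rz":0,"hand":0},{"x":0,"y":0,"z":0.009,"rx":0,"ry":0,"rz":0,"hand":0}]'| sed -n '2p;4p'
python3 -m inch '[{"x":0,"y":0,"z":0.001,"rx":0,"ry":0,"rz":0,"hand":0},{"x":0,"y":0,"z":0.002,"rx":0,"ry":0,"rz":0,"hand":0},{"x":0,"y":0,"z":0.003,"rx":0,"ry":0,"rz":0,"hand":0}]'| sed -n '2p;4p'
python3 -m inch '[{"x":0,"y":0,"z":0.001,"rx":0,"ry":0,"rz":0,"hand":0},{"x":0,"y":0,"z":0.002,"rx":0,"ry":0,"rz":0,"hand":0},{"x":0,"y":0,"z":0.002,"rx":0,"ry":0,"rz":0,"hand":0}]'| sed -n '2p;4p'
```

```text
tcp_pos: [0.5104, 0.2773, 0.1166]
ft_force: [-0.3, -0.5, 3.7]
tcp_pos: [0.5104, 0.2773, 0.1139]
ft_force: [-0.8, -1.3, 7.6]
tcp_pos: [0.5105, 0.2773, 0.1123]
ft_force: [-0.9, -2.1, 7.5]
```

```bash
python3 -m inch '[{"x":0,"y":0,"z":0.001,"rx":0,"ry":0,"rz":0,"hand":0},{"x":0,"y":0,"z":0.0018,"rx":0,"ry":0,"rz":0,"hand":0},{"x":0,"y":0,"z":0.0018,"rx":0,"ry":0,"rz":0,"hand":0}]'| sed -n '2p;4p'
python3 -m inch '[{"x":0,"y":0,"z":0.0006,"rx":0,"ry":0,"rz":0,"hand":0},{"x":0,"y":0,"z":0.0006,"rx":0,"ry":0,"rz":0,"hand":0}]'| sed -n '2p;4p'
```

```text
tcp_pos: [0.5106, 0.2774, 0.1111]
ft_force: [-3.0, -3.1, 13.2]
tcp_pos: [0.5108, 0.2775, 0.1107]
ft_force: [-3.0, -2.6, 14.0]
```

```bash
python3 -m inch '[{"x":0,"y":0,"z":-0.003,"rx":0,"ry":0,"rz":0,"hand":0},{"x":0,"y":0,"z":-0.03,"rx":0,"ry":0,"rz":0,"hand":0},{"x":0,"y":0,"z":-0.06,"rx":0,"ry":0,"rz":0,"hand":0},{"x":0.004,"y":-0.04,"z":-0.06,"rx":0,"ry":0,"rz":0,"hand":0.08},{"x":0.008,"y":-0.08,"z":-0.06,"rx":0,"ry":0,"rz":0,"hand":0.087},{"x":0.012,"y":-0.12,"z":-0.06,"rx":0,"ry":0,"rz":0,"hand":0.087},{"x":0.015,"y":-0.16,"z":-0.06,"rx":0,"ry":0,"rz":0,"hand":0.087},{"x":0.015,"y":-0.2,"z":-0.06,"rx":0,"ry":0,"rz":0,"hand":0.087},{"x":0.015,"y":-0.24,"z":-0.06,"rx":0,"ry":0,"rz":0,"hand":0.087},{"x":0.015,"y":-0.28,"z":-0.06,"rx":0,"ry":0,"rz":0,"hand":0.087},{"x":0.015,"y":-0.31,"z":-0.06,"rx":0,"ry":0,"rz":0,"hand":0.087},{"x":0.015,"y":-0.31,"z":-0.05,"rx":0,"ry":0,"rz":0,"hand":0.087},{"x":0.015,"y":-0.31,"z":-0.05,"rx":0,"ry":0,"rz":0,"hand":0.087}]'
```

```text
t: 14.3
tcp_pos: [0.495, -0.0333, 0.1578]
tool_rot: [-0.001, 0.0, 1.0, 0.0]
ft_force: [0.2, 0.2, -0.7]
gripper_width: 0.855
gripper_force: 0.0
```

```bash
python3 -m inch '[{"x":0,"y":0,"z":0,"rx":0,"ry":0,"rz":0,"hand":0.087},{"x":0,"y":0,"z":0.01,"rx":0,"ry":0,"rz":0,"hand":0.087},{"x":0,"y":0,"z":0.025,"rx":0,"ry":0,"rz":0,"hand":0.087},{"x":0,"y":0,"z":0.04,"rx":0,"ry":0,"rz":0,"hand":0.087},{"x":0,"y":0,"z":0.055,"rx":0,"ry":0,"rz":0,"hand":0.087},{"x":0,"y":0,"z":0.07,"rx":0,"ry":0,"rz":0,"hand":0.087},{"x":0,"y":0,"z":0.08,"rx":0,"ry":0,"rz":0,"hand":0.087},{"x":0,"y":0,"z":0.089,"rx":0,"ry":0,"rz":0,"hand":0.087},{"x":0,"y":0,"z":0.089,"rx":0,"ry":0,"rz":0,"hand":0.087}]'|sed -n '2p;4,5p'
python3 -m inch '[{"x":0,"y":0,"z":0,"rx":0,"ry":0,"rz":0,"hand":0.06},{"x":0,"y":0,"z":0,"rx":0,"ry":0,"rz":0,"hand":0.052},{"x":0,"y":0,"z":0,"rx":0,"ry":0,"rz":0,"hand":0.045},{"x":0,"y":0,"z":0,"rx":0,"ry":0,"rz":0,"hand":0.04},{"x":0,"y":0,"z":0,"rx":0,"ry":0,"rz":0,"hand":0.04},{"x":0,"y":0,"z":0,"rx":0,"ry":0,"rz":0,"hand":0.04},{"x":0,"y":0,"z":0,"rx":0,"ry":0,"rz":0,"hand":0.04},{"x":0,"y":0,"z":0,"rx":0,"ry":0,"rz":0,"hand":0.04}]' 25
```

```text
tcp_pos: [0.4954, -0.0326, 0.0692]
ft_force: [-0.8, -0.3, -0.0]
gripper_width: 0.989
t: 16.0
tcp_pos: [0.4962, -0.0329, 0.0706]
tool_rot: [0.0, -0.001, 1.0, -0.0]
ft_force: [0.4, -1.7, 1.6]
gripper_width: 0.543
gripper_force: 25.0
```

```bash
python3 -m inch '[{"x":0,"y":0,"z":-0.01,"rx":0,"ry":0,"rz":0,"hand":0.04},{"x":0,"y":0,"z":-0.025,"rx":0,"ry":0,"rz":0,"hand":0.04},{"x":0,"y":0,"z":-0.045,"rx":0,"ry":0,"rz":0,"hand":0.04},{"x":0.003,"y":-0.015,"z":-0.05,"rx":0,"ry":0,"rz":0,"hand":0.04},{"x":0.008,"y":-0.035,"z":-0.05,"rx":0,"ry":0,"rz":0,"hand":0.04},{"x":0.014,"y":-0.06,"z":-0.05,"rx":0,"ry":0,"rz":0,"hand":0.04},{"x":0.02,"y":-0.085,"z":-0.05,"rx":0,"ry":0,"rz":0,"hand":0.04},{"x":0.025,"y":-0.11,"z":-0.05,"rx":0,"ry":0,"rz":0,"hand":0.04},{"x":0.029,"y":-0.1295,"z":-0.05,"rx":0,"ry":0,"rz":0,"hand":0.04},{"x":0.029,"y":-0.1295,"z":-0.05,"rx":0,"ry":0,"rz":0,"hand":0.04},{"x":0.029,"y":-0.1295,"z":-0.05,"rx":0,"ry":0,"rz":0,"hand":0.04},{"x":0.029,"y":-0.1295,"z":-0.04,"rx":0,"ry":0,"rz":0,"hand":0.04},{"x":0.029,"y":-0.1295,"z":-0.03,"rx":0,"ry":0,"rz":0,"hand":0.04},{"x":0.029,"y":-0.1295,"z":-0.03,"rx":0,"ry":0,"rz":0,"hand":0.04}]'
```

```text
t: 17.4
tcp_pos: [0.4659, -0.1618, 0.0983]
tool_rot: [-0.002, -0.001, 1.0, 0.0]
ft_force: [-0.7, 0.5, -4.5]
gripper_width: 0.542
gripper_force: 25.0
```

Run:
```python
from rig import *
import cv2,numpy as np
b=grab_frame("scene")["frame"][120:300,190:350,::-1]
cv2.imwrite("pics/s5.png",cv2.resize(b,None,fx=3.3,fy=3.3,interpolation=cv2.INTER_CUBIC))
```

```text
(no output)
```

View pics/s5.png

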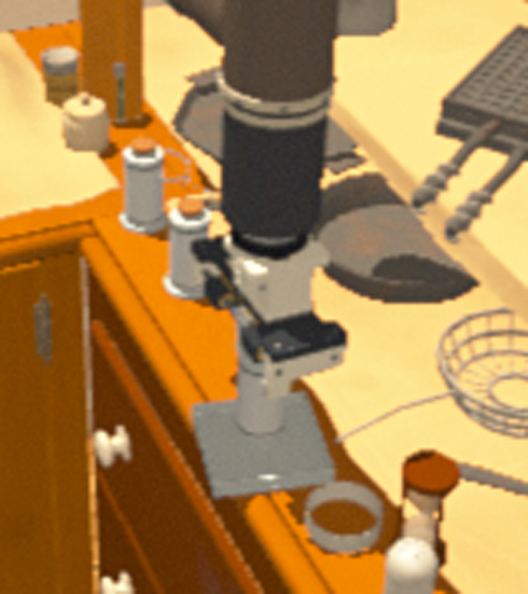

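The press hangs upright in the gripper over the middle of the tray (crop (262,415)), with A and B standing home behind. Lowering it gently.

```bash
python3 -m inch '[{"x":0,"y":0,"z":0.005,"rx":0,"ry":0,"rz":0,"hand":0.04},{"x":0,"y":0,"z":0.010,"rx":0,"ry":0,"rz":0,"hand":0.04},{"x":0,"y":0,"z":0.014,"rx":0,"ry":0,"rz":0,"hand":0.04},{"x":0,"y":0,"z":0.017,"rx":0,"ry":0,"rz":0,"hand":0.04},{"x":0,"y":0,"z":0.020,"rx":0,"ry":0,"rz":0,"hand":0.04},{"x":0,"y":0,"z":0.022,"rx":0,"ry":0,"rz":0,"hand":0.04},{"x":0,"y":0,"z":0.022,"rx":0,"ry":0,"rz":0,"hand":0.04},{"x":0,"y":0,"z":0.022,"rx":0,"ry":0,"rz":0,"hand":0.04}]'|sed -n '2p;4p'
python3 -m inch '[{"x":0,"y":0,"z":0.001,"rx":0,"ry":0,"rz":0,"hand":0.04},{"x":0,"y":0,"z":0.002,"rx":0,"ry":0,"rz":0,"hand":0.04},{"x":0,"y":0,"z":0.002,"rx":0,"ry":0,"rz":0,"hand":0.04}]'|sed -n '2p;4p'
python3 -m inch '[{"x":0,"y":0,"z":0.001,"rx":0,"ry":0,"rz":0,"hand":0.04},{"x":0,"y":0,"z":0.001,"rx":0,"ry":0,"rz":0,"hand":0.04}]'|sed -n '2p;4p'
```

```text
tcp_pos: [0.4674, -0.1623, 0.0784]
ft_force: [-0.3, -0.5, -4.8]
tcp_pos: [0.4672, -0.1623, 0.0763]
ft_force: [-0.1, 0.0, -4.6]
tcp_pos: [0.4672, -0.1623, 0.0753]
ft_force: [0.7, 0.7, -4.3]
```

```bash
python3 -m inch '[{"x":0,"y":0,"z":0.0005,"rx":0,"ry":0,"rz":0,"hand":0.04},{"x":0,"y":0,"z":0.001,"rx":0,"ry":0,"rz":0,"hand":0.04},{"x":0,"y":0,"z":0.001,"rx":0,"ry":0,"rz":0,"hand":0.04}]'|sed -n '2p;4p'
python3 -m inch '[{"x":0,"y":0,"z":0.0005,"rx":0,"ry":0,"rz":0,"hand":0.04},{"x":0,"y":0,"z":0.001,"rx":0,"ry":0,"rz":0,"hand":0.04},{"x":0,"y":0,"z":0.001,"rx":0,"ry":0,"rz":0,"hand":0.04}]'|sed -n '2p;4p'
```

```text
tcp_pos: [0.4673, -0.1623, 0.0743]
ft_force: [-0.6, 0.2, -5.1]
tcp_pos: [0.4675, -0.1624, 0.0736]
ft_force: [-0.8, 0.3, -1.7]
```

```bash
python3 -m inch '[{"x":0,"y":0,"z":0.0006,"rx":0,"ry":0,"rz":0,"hand":0.04},{"x":0,"y":0,"z":0.0006,"rx":0,"ry":0,"rz":0,"hand":0.04}]'|sed -n '2p;4p'
python3 -m inch '[{"x":0,"y":0,"z":0,"rx":0,"ry":0,"rz":0,"hand":0.05},{"x":0,"y":0,"z":0,"rx":0,"ry":0,"rz":0,"hand":0.054},{"x":0,"y":0,"z":0,"rx":0,"ry":0,"rz":0,"hand":0.06},{"x":0,"y":0,"z":0,"rx":0,"ry":0,"rz":0,"hand":0.07},{"x":0,"y":0,"z":0,"rx":0,"ry":0,"rz":0,"hand":0.08},{"x":0,"y":0,"z":0,"rx":0,"ry":0,"rz":0,"hand":0.087},{"x":0,"y":0,"z":0,"rx":0,"ry":0,"rz":0,"hand":0.087},{"x":0,"y":0,"z":0,"rx":0,"ry":0,"rz":0,"hand":0.087},{"x":0,"y":0,"z":0,"rx":0,"ry":0,"rz":0,"hand":0.087}]'
```

```text
tcp_pos: [0.4678, -0.1625, 0.0735]
ft_force: [-2.4, 1.0, 5.6]
t: 20.45
tcp_pos: [0.4673, -0.1623, 0.0727]
tool_rot: [-0.0, -0.001, 1.0, -0.0]
ft_force: [-0.1, 0.3, 0.5]
gripper_width: 0.991
gripper_force: 0.0
```

Retreat straight up 110 mm, then back toward the robot. A numeric camera check follows, as the picture quota is used up.

```bash
python3 -m inch '[{"x":0,"y":0,"z":-0.01,"rx":0,"ry":0,"rz":0,"hand":0.087},{"x":0,"y":0,"z":-0.03,"rx":0,"ry":0,"rz":0,"hand":0.087},{"x":0,"y":0,"z":-0.055,"rx":0,"ry":0,"rz":0,"hand":0.087},{"x":0,"y":0,"z":-0.08,"rx":0,"ry":0,"rz":0,"hand":0.087},{"x":0,"y":0,"z":-0.11,"rx":0,"ry":0,"rz":0,"hand":0.087},{"x":0,"y":-0.03,"z":-0.13,"rx":0,"ry":0,"rz":0,"hand":0.087},{"x":0.04,"y":-0.07,"z":-0.14,"rx":0,"ry":0,"rz":0,"hand":0.087},{"x":0.08,"y":-0.11,"z":-0.14,"rx":0,"ry":0,"rz":0,"hand":0.087},{"x":0.11,"y":-0.15,"z":-0.14,"rx":0,"ry":0,"rz":0,"hand":0.087},{"x":0.14,"y":-0.19,"z":-0.14,"rx":0,"ry":0,"rz":0,"hand":0.087},{"x":0.17,"y":-0.23,"z":-0.14,"rx":0,"ry":0,"rz":0,"hand":0.087},{"x":0.17,"y":-0.27,"z":-0.14,"rx":0,"ry":0,"rz":0,"hand":0.087},{"x":0.17,"y":-0.27,"z":-0.14,"rx":0,"ry":0,"rz":0,"hand":0.087},{"x":0.17,"y":-0.27,"z":-0.14,"rx":0,"ry":0,"rz":0,"hand":0.087}]'
python3 - <<'E'
from rig import *
from h import *
g=grab_frame("top")
f=cv2.resize(g["frame"],None,fx=4,fy=4,interpolation=cv2.INTER_CUBIC); hsv=cv2.cvtColor(f,cv2.COLOR_RGB2HSV)
m=cv2.inRange(hsv,(8,110,140),(17,176,215)); m=cv2.morphologyEx(m,cv2.MORPH_OPEN,np.ones((9,9)))
cs,_=cv2.findContours(m,cv2.RETR_EXTERNAL,cv2.CHAIN_APPROX_NONE)
for c in cs:
    (x,y),r=cv2.minEnclosingCircle(c)
    if 14<r<32 and 640<y<850 and 600<x<1400: print((x/4,y/4,r/4),onz(g,x/4-.4,y/4-.4,.12).round(3))
E
```

```text
t: 21.85
tcp_pos: [0.2969, -0.4337, 0.2129]
tool_rot: [-0.0, 0.001, 1.0, 0.0]
ft_force: [-0.1, 0.3, -0.2]
gripper_width: 0.994
gripper_force: 0.0
(325.3505554199219, 187.4418487548828, 5.45769739151001) [ 0.468 -0.164  0.12 ]
(173.29991149902344, 176.439208984375, 5.223633289337158) [0.508 0.276 0.12 ]
(223.74066162109375, 175.46261596679688, 5.1771135330200195) [0.509 0.129 0.12 ]
```

```bash
python3 -c "from rig import *; print(hand_in())"
```

```text
the job is handed in; nothing more can be done
None
```

The job is handed in: presses A and B are pushed fully home (peak reading about 14 N) and still standing where they were, and press C, which went stiff about half way, was stopped at about 12 N and stands in the steel tray with its plunger part-way down.

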